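Zero a jeweller's rolling mill and set its first gap

TASK

Set the first gap on the little rolling mill: turn the handwheel on its top clockwise (seen from above), turn after turn, until the rolls meet and it will go no further, and let go of it there so that the zero is true. Then take a fresh hold, back the wheel off a quarter turn and leave it standing so. Leave the other things on the bench where they lie.

Things in the scene. Friction and masses are not known exactly. Their poses are not given: they have to be found in the camera images.
- mill: The rolling mill, bolted down: dark grey-green cast frame, footprint 160 mm (x) by 200 mm (y; shaft stub to -133 mm), two steel rolls along y, one above the other. On its top, 202 mm above the bench, three flat 62 mm spur gears lie in a row along y, the handwheel over the middle one. Origin: centre of the underside, on the bench, z up; the wheel's axis is its z axis.
- wheel: Level three-spoke steel handwheel, no crank handle. Rim: 140 mm outside diameter, round bar 12 mm thick, centre-line radius 64 mm. Round spokes 10 mm thick at 0, 120, 240 degrees in the rim's plane; hub 26 mm wide, its cap 16 mm above that plane; 45 mm open between hub and rim. Origin: on the axis in the rim's centre plane, 267 mm above the bench, x along a spoke, z up.
- collar (a point): Centre of the top face of the graduated collar (48 mm diameter) on the spindle under the wheel: 48 mm below the plane of the rim. The gears lie 54 mm and the yoke 65 mm below that plane, so fingertips may go down to 40 mm below the plane between the spokes.
- spindle (a joint): Turn of the wheel in rad, over several turns; grows clockwise seen from above, which closes the rolls (2 mm a turn). The wheel does not rise or sink and stays where left; turning it takes about 0.12 N m either way (some 3 N at mid-spoke). Where the rolls meet it comes up hard against the stop: found by feel, 1.2 to 2.1 turns on from the start.
- crank: Bystander: the mill's detached crank lying on the bench, a flat steel arm 170 mm long with a boss at one end and an upright wooden grip 90 mm tall at the other; origin at the centre of the underside of the arm, x along the arm to the grip.
- hammer: Bystander: a hammer about 240 mm long lying on the bench.
- strip_tray: Bystander: a shallow wooden tray 100 by 160 by 24 mm with brass and copper strips in it; origin at the centre of its underside.
- tin: Bystander: a round metal tin, 60 mm diameter, 60 mm tall; origin at the centre of its underside.

How it is judged:
By the outcome, as a careful person would: the job done as asked, in the order asked, and still so for the second after the job is handed in, with the robot touching nothing.
It also fails if it takes over 72 s, if anything falls off the work surface, if the arm or the gripper's body presses on something with over 40 N, if the wrist force passes 120 N, or if a joint passes its speed limit or range.

ROBOT

A 6-joint arm with a two-finger parallel gripper is mounted at the origin on the work surface. World frame = base frame: x ahead of the robot, y to its left, z up, the work surface at z = 0. Lengths are in m, angles in rad, forces in N, time in s.
With the tool pointing down it reaches from about 0.25 to 0.725 m from the base axis. Payload 4 kg.
Tool frame: the origin (TCP) lies at the very end of the fingers, on their centre line; the grasp point (between the pads) lies 19 mm behind it; z points along the fingers, y is the line along which they close (so a half turn about z gives the same grasp; the last joint's range is limited). The gripper opens to 85 mm and grips with 20 to 120 N. Pads are 22 mm wide; open, the fingers measure 114 mm over their backs; the gripper's body (76 mm by 85 mm) begins 54 mm behind the grasp point. The pads swing forward as they close: fully open they stand 13 mm farther back than shut.
Start: joints at [-1.316, 0.241, 0.005, 1.335, 0, 1.571], TCP at [0.126, -0.484, 0.231] pointing down, gripper open.
Joint ranges: [-2.72, 2.72], [-1.05, 1.87], [-1.09, 1.28], [-1.99, 2.15], [-1.42, 1.44], [-3.14, 3.14]. Speed limits (rad/s): [2.79, 2.79, 3.14, 3.14, 3.14, 3.14].

INTERFACE

Orientations are given as a unit quaternion [x, y, z, w].
In Python, from workcell import telemetry, vision, workorder gives the robot as it stands.
- The arm moves only by the shell command python3 -m inch 'ROWS'. ROWS is JSON, a list of rows, each a list of 3 entries, a list of its own where there are three numbers: the turn, a rotation vector about the tool's x, y, z scaled (see below), then the shift along the tool's x, y, z scaled (see below), then the closure, from -1 (fully open) to 1 (shut). A call has 1 to 10 rows; each row shifts and turns the commanded pose from where the row before left it, along the tool's axes as they then stand; what a row does not reach is not made up. The controller multiplies each number of a shift by 0.3 m and each number of a turn by 360 degrees. A row lasts 1/12 s, in which the tool goes at most 41.7 mm and 7.16 degrees, less where a joint would pass 70% of its speed; a pose out of reach is approached as far as the arm can. A call with a number of a shift or a turn outside -1 to 1 is refused whole. A call with a gripper value outside its range is refused whole. The fingers move at their own pace and stop on an object; the grip force is fixed at half the most. Time passes only in rows, so rows that do not move let the fingers close. It gives the time, the measured TCP pose, the force, the opening and the grip force at its end, in the units of the state.
- telemetry.get_obs(): the state, without advancing time (a new reading comes with each control period).
- vision.camera(name): name is "scene" or "top" or "wrist"; returns a dict with "img" (480x640x3 uint8, red, green, blue), "fov_y" (degrees; the focal length in pixels is half the picture's height over the tangent of half this angle, whatever the lens; pixels are square), "cx", "cy" (the principal point, pixels), "pose" (4x4, takes a point from camera to world coordinates). Camera axes: x right, y up, looking along -z (the intrinsics and any distortion apply to the point x, -y, -z); pixel columns grow to the right and rows downward; lengths in m; the calibration is good to about 2 mm. The wrist camera is an equidistant fisheye: a pixel r from the principal point sees the ray r / f radians off the axis. A picture is of the moment at which its call begins. There is no depth.
- workorder.job_done(): hands the job in; it is judged then, once.
The state is a dict: "clock": time; "joint_pos": joint angles; "joint_vel": joint speeds; "tau": joint torques, N m; "eef_pos": TCP position; "tool_rot": TCP orientation; "ft_force": force on the tool from outside, world axes, zero at the start; "ft_torque": the same for the moment, N m; "grip_width": finger opening in m; "grasp_force": force on a finger pad.
Only numpy, scipy, OpenCV 4.12 (cv2) and the standard library are available. Lean on these libraries where they do the work, as an engineer would, in place of code of your own. Each camera call takes 0.05 s, during which the arm holds its last target. There are 200 camera calls.

## Working session

There is one attempt and no reset: what is moved stays moved. The work goes in short steps, Python scripts to look and compute and a shell command to move; the robot and the scene stay as the last step left them, time stands still between calls to the robot, and variables do not carry over. Pictures are saved under pics/ and viewed, at most 10 in all, crops included, and the job is handed in when it is done.

```bash
ls; mkdir -p pics
python3 - <<'E'
from workcell import telemetry, vision
import cv2,json,numpy as np
for n in ["scene","top"]:
    c=vision.camera(n); cv2.imwrite(f"pics/{n}0.png",c["img"][:,:,::-1]); print(n,c["fov_y"],c["cx"],c["cy"],np.round(c["pose"],4).tolist())
print(telemetry.get_obs())
E
```

```text
pics
scene 46.85614961998416 328.30253571594176 244.9884268538251 [[0.6967, -0.4302, 0.574, 1.2987], [0.7171, 0.4366, -0.5432, -0.5292], [-0.0169, 0.7901, 0.6127, 0.8532], [0.0, 0.0, 0.0, 1.0]]
top 44.61669890457643 319.39300176661175 247.43863027940733 [[-0.0057, 0.9806, -0.1958, 0.4343], [-0.9997, -0.0011, 0.0235, 0.0811], [0.0228, 0.1959, 0.9804, 1.2202], [0.0, 0.0, 0.0, 1.0]]
{'clock': 0.1, 'joint_pos': array([-1.31600428e+00,  2.41324233e-01,  3.86166287e-03,  1.33518855e+00,
       -8.44805576e-06,  1.57079954e+00]), 'joint_vel': array([ 9.17039864e-05, -1.40241767e-03,  3.52917667e-03, -1.47012925e-04,
        1.82688259e-05,  1.32630997e-03]), 'tau': array([ 5.19601599e-04, -3.73137760e+01,  2.53010023e+01,  1.08660845e-02,
        4.36176629e-05,  9.12752881e-06]), 'eef_pos': array([ 0.12587855, -0.48331694,  0.2305097 ]), 'tool_rot': array([ 9.91895873e-01,  1.27050056e-01, -1.22018850e-04, -9.19346264e-04]), 'ft_force': array([0.28069153, 0.22334038, 0.19769758]), 'ft_torque': array([-0.0094569 , -0.01352894,  0.00451567]), 'grasp_force': 0.0, 'grip_width': 0.08531708705266933}
```

View pics/scene0.png

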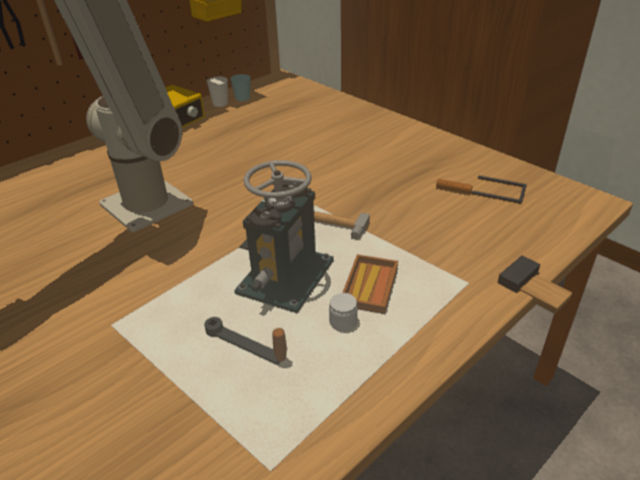

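View pics/top0.png

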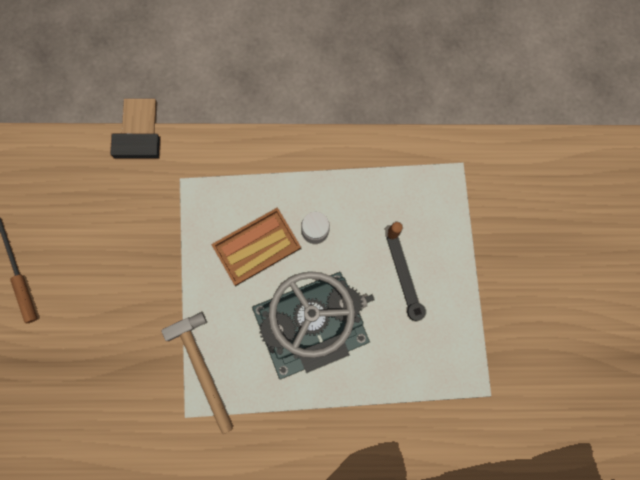

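The scene picture shows the mill's wheel around (278,180). In the top picture the wheel is centred near (312,314), with spokes towards about 0°, 120° and 240° in the image. Next I'll zoom in on both.

Run:
```python
import cv2,numpy as np
t=cv2.imread("pics/top0.png")[265:365,260:365]; s=cv2.imread("pics/scene0.png")[150:250,230:335]
u=lambda a:cv2.resize(a,None,fx=3.8,fy=3.8,interpolation=cv2.INTER_CUBIC)
cv2.imwrite("pics/z0.png",np.hstack([u(t),u(s)]))
T=cv2.imread("pics/top0.png")
print(T[313,250:375:2].tolist())
S=cv2.imread("pics/scene0.png"); print(S[160:200,310].tolist())
```

```text
[[169, 184, 188], [167, 181, 184], [107, 117, 115], [99, 105, 100], [115, 123, 126], [66, 71, 64], [69, 74, 69], [67, 71, 72], [66, 70, 71], [70, 75, 76], [111, 120, 126], [138, 147, 154], [115, 123, 129], [63, 68, 70], [58, 62, 61], [62, 66, 62], [61, 65, 65], [73, 77, 69], [71, 76, 69], [85, 90, 78], [86, 92, 79], [80, 85, 74], [60, 64, 63], [67, 71, 72], [125, 129, 128], [174, 177, 175], [188, 190, 188], [140, 146, 148], [134, 143, 150], [79, 84, 87], [66, 70, 71], [67, 71, 73], [68, 73, 74], [122, 131, 137], [141, 150, 157], [137, 147, 153], [145, 155, 161], [145, 155, 161], [146, 156, 163], [145, 155, 162], [145, 156, 162], [143, 153, 160], [140, 150, 156], [135, 145, 152], [132, 141, 148], [130, 140, 146], [129, 139, 145], [129, 138, 145], [127, 136, 143], [122, 131, 137], [131, 140, 147], [126, 135, 142], [87, 94, 99], [67, 70, 72], [67, 71, 72], [135, 148, 151], [170, 185, 188], [171, 186, 189], [172, 187, 189], [172, 187, 189], [171, 186, 189], [173, 188, 188], [172, 186, 189]]
[[73, 121, 163], [73, 121, 162], [75, 123, 166], [77, 127, 169], [79, 129, 174], [79, 129, 175], [80, 130, 175], [79, 130, 175], [79, 131, 178], [79, 133, 180], [80, 129, 174], [81, 119, 155], [89, 116, 142], [96, 117, 138], [98, 116, 132], [98, 114, 126], [97, 110, 121], [93, 105, 113], [88, 99, 108], [84, 96, 107], [79, 96, 111], [75, 97, 120], [71, 101, 129], [72, 111, 146], [78, 125, 167], [81, 132, 179], [82, 135, 182], [80, 127, 169], [72, 105, 134], [62, 80, 98], [53, 64, 74], [45, 55, 61], [49, 57, 60], [58, 67, 64], [61, 69, 65], [53, 62, 62], [46, 54, 58], [43, 52, 57], [42, 51, 57], [42, 50, 56]]
```

View pics/z0.png

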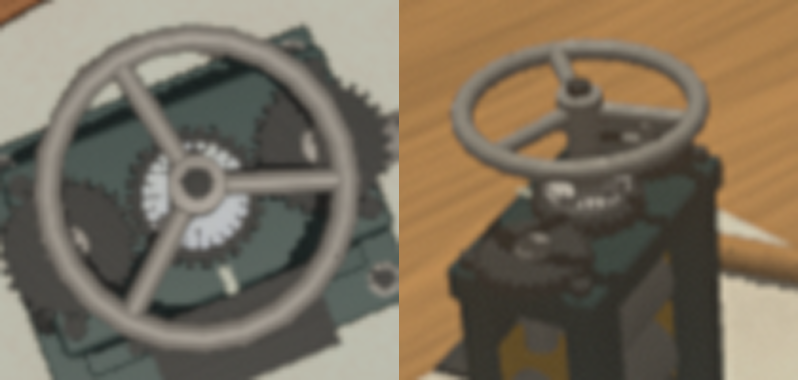

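The zoom shows the top-view rim with outer extents u 37..357 and v 26..350, and the hub cap at (197,183). The spokes meet the rim near (347,181), (118,62) and (126,314). In the scene half the rim outer extents are u 452..709 and v 40..175, with the cap at (579,90).

```bash
cat > h.py <<'E'
from workcell import telemetry, vision
import cv2,numpy as np
from scipy.spatial.transform import Rotation as R
def ray(c,px):
    f=c["img"].shape[0]/2/np.tan(np.radians(c["fov_y"])/2)
    d=np.array([(px[0]-c["cx"])/f,-(px[1]-c["cy"])/f,-1.]); P=np.array(c["pose"])
    d=P[:3,:3]@d; return P[:3,3],d/np.linalg.norm(d)
def plane(c,px,z):
    o,d=ray(c,px); return o+d*(z-o[2])/d[2]
def tri(r1,r2):
    A=np.stack([r1[1],-r2[1]],1); t=np.linalg.lstsq(A,r2[0]-r1[0],rcond=None)[0]
    a=r1[0]+r1[1]*t[0]; b=r2[0]+r2[1]*t[1]; return (a+b)/2,np.linalg.norm(a-b)
def zt(u,v): return (260+(u+.5)/3.8-.5,265+(v+.5)/3.8-.5)
def zs(u,v): return (230+(u-399+.5)/3.8-.5,150+(v+.5)/3.8-.5)
E
python3 - <<'E'
from h import *
t=vision.camera("top"); s=vision.camera("scene")
print("cap",tri(ray(t,zt(197,183)),ray(s,zs(579,90))))
print("rim",tri(ray(t,zt(197,188)),ray(s,zs(580.5,106))))
z=.267
C=plane(t,zt(197,188),z); print(C)
# ring fit: rim pixels on plane z, circle by least squares
def fit(c,box):
    g=c["img"].astype(int); y,x=np.mgrid[box[1]:box[3],box[0]:box[2]]
    p=g[y,x]; sat=p.max(2)-p.min(2); v=p.max(2)
    m=(v>105)&(v<170)&(sat<(30))
    pts=np.array([plane(c,q,z)[:2] for q in zip(x[m],y[m])]); cc=C[:2].copy()
    for _ in range(15):
        r=np.linalg.norm(pts-cc,axis=1); k=abs(r-.064)<.007
        A=np.c_[2*pts[k],np.ones(k.sum())]; w=np.linalg.lstsq(A,(pts[k]**2).sum(1),rcond=None)[0]; cc=w[:2]
    return cc,np.sqrt(w[2]+cc@cc),k.sum()
print(fit(t,(262,265,362,362)),fit(s,(240,155,322,202)))
for q in [(347,181),(118,62),(126,314)]:
    d=plane(t,zt(*q),z)-C; print(np.degrees(np.arctan2(d[1],d[0])),np.linalg.norm(d))
E
```

```text
cap (array([0.51548654, 0.07205905, 0.27913361]), np.float64(0.0005583352397611134))
rim (array([0.5145281 , 0.07232566, 0.26864076]), np.float64(0.0014588600027195776))
[0.51423347 0.07172122 0.267     ]
(array([0.51542001, 0.07194342]), np.float64(0.06426984526858735), np.int64(1653)) (array([0.51054037, 0.07490127]), np.float64(0.06357133469523044), np.int64(502))
-87.55168027138743 0.06433633908927491
31.976222852480443 0.06412968461022485
150.34408003171117 0.06095916631743565
```

```bash
python3 -m inch '[[[0,0,-0.0198],[0,0,-0.1],0.1],[[0,0,-0.0198],[0,0,-0.1],0.1],[[0,0,-0.0198],[0,0,-0.1],0.1]]'; python3 -c "
from h import *
o=telemetry.get_obs();print(o['joint_pos'],o['grip_width'],o['eef_pos'])"
```

```text
clock: 0.45
eef_pos: [0.1259, -0.4831, 0.3216]
tool_rot: [0.95, 0.312, 0.0, -0.001]
ft_force: [0.3, -0.7, 0.7]
grip_width: 0.0512
grasp_force: 0.0
[-1.31596402e+00  2.22355601e-01  2.13830336e-01  1.56471952e+00
 -6.39942662e-06  1.19139770e+00] 0.05115851337351397 [ 0.12585031 -0.48312628  0.32161946]
```

```bash
T='-'; 
python3 -m inch '[[[0,0,0],[0.1296,-0.039,0],0.1],[[0,0,0],[0.1296,-0.039,0],0.1],[[0,0,0],[0.1296,-0.039,0],0.1],[[0,0,0],[0.1296,-0.039,0],0.1],[[0,0,0],[0.1296,-0.039,0],0.1],[[0,0,0],[0.1296,-0.039,0],0.1],[[0,0,0],[0.1296,-0.039,0],0.1],[[0,0,0],[0.1296,-0.039,0],0.1]]' | head -2
python3 -m inch '[[[0,0,0],[0.1296,-0.039,0],0.1],[[0,0,0],[0.1296,-0.039,0],0.1],[[0,0,0],[0.1296,-0.039,0],0.1],[[0,0,0],[0.1296,-0.039,0],0.1],[[0,0,0],[0.1296,-0.039,0],0.1],[[0,0,0],[0.1296,-0.039,0],0.1],[[0,0,0],[0.1296,-0.039,0],0.1],[[0,0,0],[0.1296,-0.039,0],0.1]]' | head -3
python3 -m inch '[[[0,0,-0.0198],[0,0,0],0.1],[[0,0,-0.0198],[0,0,0],0.1],[[0,0,-0.0198],[0,0,0],0.1],[[0,0,-0.0198],[0,0,0],0.1],[[0,0,-0.0198],[0,0,0],0.1],[[0,0,-0.0198],[0,0,0],0.1],[[0,0,-0.0198],[0,0,0],0.1],[[0,0,-0.0198],[0,0,0],0.1],[[0,0,-0.0198],[0,0,0],0.1],[[0,0,-0.0198],[0,0,0],0.1]]' | head -3
python3 -m inch '[[[0,0,-0.0198],[0,0,0],0.1],[[0,0,-0.0198],[0,0,0],0.1],[[0,0,-0.0198],[0,0,0],0.1],[[0,0,-0.0198],[0,0,0],0.1],[[0,0,-0.0198],[0,0,0],0.1],[[0,0,-0.0198],[0,0,0],0.1],[[0,0,-0.0198],[0,0,0],0.1],[[0,0,-0.0198],[0,0,0],0.1],[[0,0,-0.0198],[0,0,0],0.1],[[0,0,-0.0198],[0,0,0],0.1]]' | head -3
python3 -m inch '[[[0,0,-0.0198],[0,0,0],0.1],[[0,0,-0.0198],[0,0,0],0.1],[[0,0,-0.0198],[0,0,0],0.1],[[0,0,-0.0198],[0,0,0],0.1],[[0,0,-0.0198],[0,0,0],0.1],[[0,0,-0.0198],[0,0,0],0.1],[[0,0,-0.0198],[0,0,0],0.1],[[0,0,-0.0198],[0,0,0],0.1],[[0,0,-0.0198],[0,0,0],0.1],[[0,0,-0.0198],[0,0,0],0.1]]' | head -3
python3 -m inch '[[[0,0,-0.0198],[0,0,0],0.1],[[0,0,-0.0198],[0,0,0],0.1],[[0,0,-0.0198],[0,0,0],0.1]]'
cat >> h.py <<'E'
def st():
    o=telemetry.get_obs(); M=R.from_quat(o["tool_rot"]).as_matrix(); C=np.array([.515,.072]); d=o["eef_pos"][:2]-C
    print("t",round(o["clock"],2),"pos",o["eef_pos"].round(4),"yaw",np.degrees(np.arctan2(M[1,0],M[0,0])).round(2),"tilt",np.degrees(np.arccos(-M[2,2])).round(2),"q6",np.degrees(o["joint_pos"][5]).round(1),"r",np.linalg.norm(d).round(4),"al",np.degrees(np.arctan2(d[1],d[0])).round(2),"C in tool",(M.T@np.r_[-d,0]).round(4),"Ftool",(M.T@o["ft_force"]).round(1),"Tz",o["ft_torque"].round(2),"w",round(o["grip_width"],4),"gf",round(o["grasp_force"],1))
E
python3 -c "
from h import *
st()
c=vision.camera('wrist');cv2.imwrite('pics/w0.png',c['img'][:,:,::-1])"
```

```text
clock: 1.12
eef_pos: [0.3233, -0.2236, 0.3214]
clock: 1.78
eef_pos: [0.5202, 0.0351, 0.3212]
tool_rot: [0.951, 0.309, -0.0, 0.0]
clock: 2.62
eef_pos: [0.5193, 0.0331, 0.321]
tool_rot: [0.59, 0.807, -0.0, -0.0]
clock: 3.45
eef_pos: [0.5193, 0.0331, 0.321]
tool_rot: [0.01, 1.0, -0.0, -0.0]
clock: 4.28
eef_pos: [0.5193, 0.0331, 0.321]
tool_rot: [-0.575, 0.818, 0.0, -0.0]
clock: 4.53
eef_pos: [0.5193, 0.0331, 0.321]
tool_rot: [0.717, -0.697, -0.0, 0.0]
ft_force: [0.6, 1.3, 0.7]
grip_width: 0.0381
grasp_force: 0.0
t 4.53 pos [0.5193 0.0331 0.321 ] yaw -88.44 tilt 0.04 q6 -87.9 r 0.0391 al -83.73 C in tool [-0.039   0.0032  0.    ] Ftool [-1.3 -0.6 -0.7] Tz [ 0.02  0.07 -0.05] w 0.0381 gf 0.0
```

View pics/w0.png

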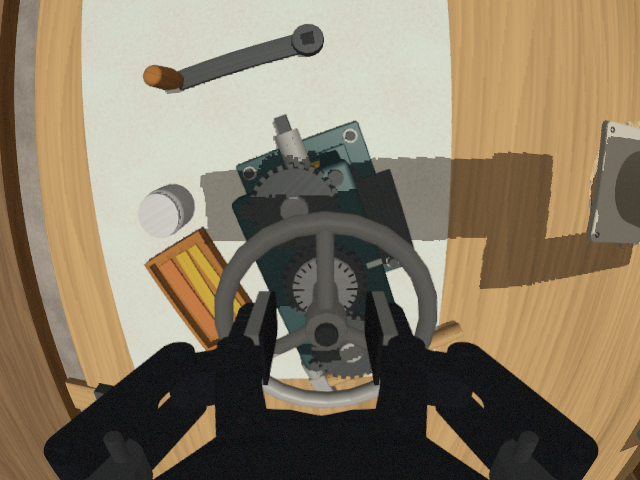

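The wrist view shows the spoke pointing straight up the image at column 325, between the fingers (inner faces at about 275 and 368). The hub cap is at (325,334). Before descending I'll cast the cap ray as a check on the wheel centre.

```bash
cat >> h.py <<'E'
def fray(c,px):
    f=240/np.tan(np.radians(c["fov_y"])/2); v=np.array([px[0]-c["cx"],-(px[1]-c["cy"])]); r=np.linalg.norm(v); th=r/f
    d=np.r_[np.sin(th)*v/r,-np.cos(th)]; P=np.array(c["pose"]); return P[:3,3],P[:3,:3]@d
E
python3 - <<'E'
from h import *
c=vision.camera("wrist"); t=vision.camera("top")
def pl(px,z):
    o,d=fray(c,px); return o+d*(z-o[2])/d[2]
print("cap",pl((325,334),.283), tri(fray(c,(325,334)),ray(t,zt(197,183))))
a=[pl(p,.267) for p in [(215,305),(438,305),(325,211),(325,406)]]; print(np.round(a,4))
s=pl((324,236),.267); print("spoke end",s, np.degrees(np.arctan2(s[1]-.072,s[0]-.515)))
E
```

```text
cap [0.51588083 0.07057217 0.283     ] (array([0.51549368, 0.07190767, 0.28080245]), np.float64(0.0006406027848195993))
[[0.5838 0.0635 0.267 ]
 [0.4457 0.0595 0.267 ]
 [0.5181 0.0025 0.267 ]
 [0.513  0.1434 0.267 ]]
spoke end [0.51815734 0.01678128 0.267     ] -86.72746226843617
```

```bash
python3 -m inch '[[[0,0,0],[-0.01,0.0107,0.061],0.1],[[0,0,0],[0,0,0.061],0.1],[[0,0,0],[0,0,0.061],0.1],[[0,0,0],[0,0,0.06],0.1],[[0,0,0],[0,0,0],0.1]]'
python3 -m inch '[[[0,0,0],[0,0,0],1],[[0,0,0],[0,0,0],1],[[0,0,0],[0,0,0],1],[[0,0,0],[0,0,0],1],[[0,0,0],[0,0,0],1]]' | tail -2
python3 -c "
from h import *
st()"
```

```text
clock: 5.1
eef_pos: [0.5138, 0.0359, 0.2446]
tool_rot: [0.714, -0.701, -0.002, 0.003]
ft_force: [-1.0, -0.9, -0.1]
grip_width: 0.0384
grasp_force: 0.0
grip_width: 0.0081
grasp_force: 58.8
t 5.52 pos [0.5165 0.0361 0.2498] yaw -88.8 tilt 0.12 q6 -87.2 r 0.0359 al -87.53 C in tool [-0.0359  0.0008  0.    ] Ftool [-0.4  2.4 -4.2] Tz [-0.07  0.4   0.16] w 0.0081 gf 58.8
```

```bash
python3 -m inch '[[[0,0,0.0194],[-0.0009,0.0146,0],1],[[0,0,0.0194],[-0.0009,0.0146,0],1],[[0,0,0.0194],[-0.0009,0.0146,0],1],[[0,0,0.0194],[-0.0009,0.0146,0],1],[[0,0,0.0194],[-0.0009,0.0146,0],1],[[0,0,0.0194],[-0.0009,0.0146,0],1]]'
python3 -c "
from h import *
st()"
```

```text
clock: 6.02
eef_pos: [0.4916, 0.0445, 0.2498]
tool_rot: [-0.414, 0.91, -0.001, 0.001]
ft_force: [-3.6, -0.6, 4.2]
grip_width: 0.0079
grasp_force: 59.1
t 6.02 pos [0.4916 0.0445 0.2498] yaw -131.06 tilt 0.09 q6 -43.7 r 0.0361 al -130.35 C in tool [-0.0361  0.0004  0.    ] Ftool [ 2.8  2.4 -4.2] Tz [-0.16  0.65  0.25] w 0.0079 gf 59.1
```

```bash
python3 -m inch '[[[0,0,0.0194],[-0.0009,0.0146,0],1],[[0,0,0.0194],[-0.0009,0.0146,0],1],[[0,0,0.0194],[-0.0009,0.0146,0],1],[[0,0,0.0194],[-0.0009,0.0146,0],1],[[0,0,0.0194],[-0.0009,0.0146,0],1],[[0,0,0.0194],[-0.0009,0.0146,0],1],[[0,0,0.0194],[-0.0009,0.0146,0],1],[[0,0,0.0194],[-0.0009,0.0146,0],1],[[0,0,0.0194],[-0.0009,0.0146,0],1],[[0,0,0.0194],[-0.0009,0.0146,0],1]]' | sed -n 2,4p
python3 -m inch '[[[0,0,0.0194],[-0.0009,0.0146,0],1],[[0,0,0.0194],[-0.0009,0.0146,0],1],[[0,0,0.0194],[-0.0009,0.0146,0],1],[[0,0,0.0194],[-0.0009,0.0146,0],1],[[0,0,0.0194],[-0.0009,0.0146,0],1],[[0,0,0.0194],[-0.0009,0.0146,0],1],[[0,0,0.0194],[-0.0009,0.0146,0],1],[[0,0,0.0194],[-0.0009,0.0146,0],1],[[0,0,0.0194],[-0.0009,0.0146,0],1],[[0,0,0.0194],[-0.0009,0.0146,0],1]]' | sed -n 2,4p
python3 -c "
from h import *
st()"
python3 -m inch '[[[0,0,0.0194],[-0.0009,0.0146,0],1],[[0,0,0.0194],[-0.0009,0.0146,0],1],[[0,0,0.0194],[-0.0009,0.0146,0],1],[[0,0,0.0194],[-0.0009,0.0146,0],1],[[0,0,0.0194],[-0.0009,0.0146,0],1],[[0,0,0.0194],[-0.0009,0.0146,0],1],[[0,0,0.0194],[-0.0009,0.0146,0],1],[[0,0,0.0194],[-0.0009,0.0146,0],1],[[0,0,0.0194],[-0.0009,0.0146,0],1],[[0,0,0],[0,0,0],1]]'
python3 -c "
from h import *
st()"
```

```text
eef_pos: [0.4806, 0.0852, 0.2498]
tool_rot: [0.181, 0.983, 0.0, -0.0]
ft_force: [-5.5, 0.3, 6.7]
eef_pos: [0.5153, 0.1094, 0.2498]
tool_rot: [0.711, 0.703, 0.001, -0.001]
ft_force: [-4.3, 2.3, 5.3]
t 7.68 pos [0.5153 0.1094 0.2498] yaw 89.31 tilt 0.15 q6 102.6 r 0.0374 al 89.58 C in tool [-0.0374  0.0002 -0.0001] Ftool [ 2.3 -4.4 -5.3] Tz [ 0.38  0.9  -0.05] w 0.0078 gf 58.6
clock: 8.52
eef_pos: [0.548, 0.0888, 0.2498]
tool_rot: [0.973, 0.229, 0.001, -0.001]
ft_force: [-3.2, 1.5, 5.4]
grip_width: 0.0077
grasp_force: 58.7
t 8.52 pos [0.548  0.0888 0.2498] yaw 26.53 tilt 0.16 q6 162.6 r 0.0371 al 27.0 C in tool [-0.0371  0.0003 -0.0001] Ftool [-2.1 -2.8 -5.4] Tz [ 0.51  0.62 -0.24] w 0.0077 gf 58.7
```

```bash
python3 -m inch '[[[0,0,0],[0,0,0],0.1],[[0,0,0],[0,0,0],0.1],[[0,0,0],[0,0,0],0.1],[[0,0,0],[0,0,-0.1],0.1],[[0,0,0],[0,0,-0.1],0.1],[[0,0,-0.01984],[-0.0917,-0.0515,0],0.1]]' | sed -n 2,5p
python3 -c "
from h import *
st()"
```

```text
eef_pos: [0.524, 0.0903, 0.3139]
tool_rot: [0.956, 0.292, 0.008, 0.001]
ft_force: [0.5, 0.6, 2.2]
grip_width: 0.0384
t 9.02 pos [0.524  0.0903 0.3139] yaw 33.99 tilt 0.87 q6 155.8 r 0.0203 al 63.81 C in tool [-0.0176  0.0101 -0.0002] Ftool [ 0.8 -0.2 -2.2] Tz [ 0.05 -0.11  0.  ] w 0.0384 gf 0.0
```

```bash
python3 -m inch '[[[0,0,-0.01984],[-0.0846,-0.0623,0],0.1],[[0,0,-0.01984],[0,0,0],0.1],[[0,0,-0.01984],[0,0,0],0.1],[[0,0,-0.01984],[0,0,0],0.1],[[0,0,-0.01984],[0,0,0],0.1],[[0,0,-0.01984],[0,0,0],0.1],[[0,0,-0.01984],[0,0,0],0.1],[[0,0,-0.01984],[0,0,0],0.1],[[0,0,-0.01984],[0,0,0],0.1],[[0,0,-0.01984],[0,0,0],0.1]]' | head -1
python3 -m inch '[[[0,0,-0.01984],[0,0,0],0.1],[[0,0,-0.01984],[0,0,0],0.1],[[0,0,-0.01984],[0,0,0],0.1],[[0,0,-0.01984],[0,0,0],0.1],[[0,0,-0.01984],[0,0,0],0.1],[[0,0,-0.01984],[0,0,0],0.1],[[0,0,-0.01984],[0,0,0],0.1],[[0,0,-0.01984],[0,0,0],0.1],[[0,0,-0.01984],[0,0,0],0.1],[[0,0,-0.01984],[0,0,0],0.1]]' | head -1
python3 -m inch '[[[0,0,-0.01984],[0,0,0],0.1],[[0,0,-0.01984],[0,0,0],0.1],[[0,0,-0.01984],[0,0,0],0.1],[[0,0,-0.01984],[0,0,0],0.1],[[0,0,-0.01984],[0,0,0],0.1],[[0,0,-0.01984],[0,0,0],0.1],[[0,0,-0.01984],[0,0,0],0.1],[[0,0,-0.01984],[0,0,0],0.1],[[0,0,-0.01984],[0,0,0],0.1],[[0,0,-0.01984],[0,0,0],0.1]]' | head -1
python3 -m inch '[[[0,0,-0.01984],[0,0,0],0.1],[[0,0,-0.01984],[0,0,0],0.1],[[0,0,-0.01984],[0,0,0],0.1],[[0,0,-0.01984],[0,0,0],0.1],[[0,0,-0.01984],[0,0,0],0.1],[[0,0,-0.01984],[0,0,0],0.1],[[0,0,-0.01984],[0,0,0],0.1],[[0,0,-0.01984],[0,0,0],0.1],[[0,0,-0.01984],[0,0,0],0.1],[[0,0,-0.01984],[0,0,0],0.1]]' | head -1
python3 -m inch '[[[0,0,-0.01984],[0,0,0],0.1],[[0,0,0],[0,0,0],0.1]]' | head -1
python3 -c "
from h import *
st()
c=vision.camera('top');cv2.imwrite('pics/t1.png',c['img'][:,:,::-1])
c=vision.camera('wrist');cv2.imwrite('pics/w1.png',c['img'][:,:,::-1])"
```

```text
clock: 9.85
clock: 10.68
clock: 11.52
clock: 12.35
clock: 12.52
t 12.52 pos [0.4846 0.091  0.3082] yaw -33.11 tilt 0.02 q6 -136.3 r 0.0358 al 148.01 C in tool [ 0.0358 -0.0007  0.    ] Ftool [ 0.2 -0.1  0.3] Tz [-0.03 -0.01 -0.  ] w 0.0386 gf 0.0
```

View pics/w1.png

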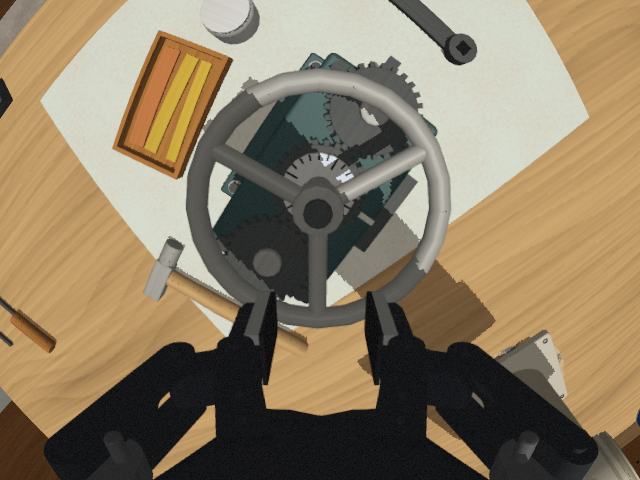

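The spoke runs straight up the image at column 318, between the fingers (275/368), so I'll descend, grip and turn 20 rows.

```bash
python3 -m inch '[[[0,0,0],[0,0,0.05],0.1],[[0,0,0],[0,0,0.05],0.1],[[0,0,0],[0,0,0.05],0.1],[[0,0,0],[0,0,0.048],0.1],[[0,0,0],[0,0,0],0.1],[[0,0,0],[0,0,0],1],[[0,0,0],[0,0,0],1],[[0,0,0],[0,0,0],1],[[0,0,0],[0,0,0],1],[[0,0,0],[0,0,0],1]]' | tail -2
python3 -c "
from h import *
st()"
python3 -m inch '[[[0,0,0.0194],[0.0009,-0.0146,0],1],[[0,0,0.0194],[0.0009,-0.0146,0],1],[[0,0,0.0194],[0.0009,-0.0146,0],1],[[0,0,0.0194],[0.0009,-0.0146,0],1],[[0,0,0.0194],[0.0009,-0.0146,0],1],[[0,0,0.0194],[0.0009,-0.0146,0],1],[[0,0,0.0194],[0.0009,-0.0146,0],1],[[0,0,0.0194],[0.0009,-0.0146,0],1],[[0,0,0.0194],[0.0009,-0.0146,0],1],[[0,0,0.0194],[0.0009,-0.0146,0],1]]' | sed -n 2,4p
python3 -m inch '[[[0,0,0.0194],[0.0009,-0.0146,0],1],[[0,0,0.0194],[0.0009,-0.0146,0],1],[[0,0,0.0194],[0.0009,-0.0146,0],1],[[0,0,0.0194],[0.0009,-0.0146,0],1],[[0,0,0.0194],[0.0009,-0.0146,0],1],[[0,0,0.0194],[0.0009,-0.0146,0],1],[[0,0,0.0194],[0.0009,-0.0146,0],1],[[0,0,0.0194],[0.0009,-0.0146,0],1],[[0,0,0.0194],[0.0009,-0.0146,0],1],[[0,0,0.0194],[0.0009,-0.0146,0],1]]' | sed -n 2,4p
python3 -c "
from h import *
st()"
```

```text
grip_width: 0.0076
grasp_force: 58.6
t 13.45 pos [0.4854 0.0917 0.2502] yaw -33.23 tilt 0.18 q6 -136.1 r 0.0355 al 146.31 C in tool [0.0355 0.0003 0.0001] Ftool [-0.8 -3.3 -2.8] Tz [ 0.61 -0.16  0.1 ] w 0.0076 gf 58.6
eef_pos: [0.523, 0.107, 0.2502]
tool_rot: [-0.62, 0.785, 0.0, 0.001]
ft_force: [-2.2, 1.4, 4.1]
eef_pos: [0.55, 0.0768, 0.2502]
tool_rot: [-0.059, 0.998, 0.001, 0.0]
ft_force: [-4.1, 4.0, 4.2]
t 15.12 pos [0.55   0.0768 0.2502] yaw -173.24 tilt 0.15 q6 1.1 r 0.0353 al 7.79 C in tool [ 0.0353 -0.0006 -0.    ] Ftool [ 3.6  4.5 -4.2] Tz [ 0.92  0.71 -0.01] w 0.0077 gf 59.0
```

```bash
cat > ok.py <<'E'
import sys
from h import *
o=telemetry.get_obs(); M=R.from_quat(o["tool_rot"]).as_matrix(); F=M.T@o["ft_force"]
print("yaw %.2f Fy %.1f |F| %.1f q6 %.0f"%(np.degrees(np.arctan2(M[1,0],M[0,0])),F[1],np.linalg.norm(F),np.degrees(o["joint_pos"][5])))
sys.exit(abs(F[1])>14)
E
python3 -m inch '[[[0,0,0.0194],[0.0009,-0.0146,0],1],[[0,0,0.0194],[0.0009,-0.0146,0],1],[[0,0,0.0194],[0.0009,-0.0146,0],1],[[0,0,0.0194],[0.0009,-0.0146,0],1],[[0,0,0.0194],[0.0009,-0.0146,0],1]]' >/dev/null
python3 ok.py && python3 -m inch '[[[0,0,0.0097],[0.0002,-0.0073,0],1],[[0,0,0.0097],[0.0002,-0.0073,0],1]]' >/dev/null
python3 ok.py && python3 -m inch '[[[0,0,0.0097],[0.0002,-0.0073,0],1],[[0,0,0.0097],[0.0002,-0.0073,0],1]]' >/dev/null
python3 ok.py && python3 -m inch '[[[0,0,0.0097],[0.0002,-0.0073,0],1],[[0,0,0.0097],[0.0002,-0.0073,0],1]]' >/dev/null
python3 ok.py && python3 -m inch '[[[0,0,0.0097],[0.0002,-0.0073,0],1],[[0,0,0.0097],[0.0002,-0.0073,0],1]]' >/dev/null
python3 ok.py && python3 -m inch '[[[0,0,0.0097],[0.0002,-0.0073,0],1],[[0,0,0.0097],[0.0002,-0.0073,0],1]]' >/dev/null
python3 ok.py && python3 -m inch '[[[0,0,0.0097],[0.0002,-0.0073,0],1],[[0,0,0.0097],[0.0002,-0.0073,0],1]]' >/dev/null
python3 ok.py
```

```text
yaw 151.86 Fy 3.8 |F| 8.2 q6 34
yaw 151.86 Fy 3.8 |F| 8.2 q6 34
yaw 151.86 Fy 3.8 |F| 8.2 q6 34
yaw 151.86 Fy 3.8 |F| 8.2 q6 34
yaw 151.86 Fy 3.8 |F| 8.2 q6 34
yaw 151.86 Fy 3.8 |F| 8.2 q6 34
yaw 151.86 Fy 3.8 |F| 8.2 q6 34False
False
False
False
False
False
False
```

```bash
sed -i 's/sys.exit(\(.*\))$/sys.exit(int(\1))/' ok.py
python3 -m inch '[[[0,0,0.0097],[0.0002,-0.0073,0],1],[[0,0,0.0097],[0.0002,-0.0073,0],1]]' >/dev/null && python3 ok.py && 
python3 -m inch '[[[0,0,0.0097],[0.0002,-0.0073,0],1],[[0,0,0.0097],[0.0002,-0.0073,0],1]]' >/dev/null && python3 ok.py && 
python3 -m inch '[[[0,0,0.0097],[0.0002,-0.0073,0],1],[[0,0,0.0097],[0.0002,-0.0073,0],1]]' >/dev/null && python3 ok.py && 
python3 -m inch '[[[0,0,0.0097],[0.0002,-0.0073,0],1],[[0,0,0.0097],[0.0002,-0.0073,0],1]]' >/dev/null && python3 ok.py && 
python3 -m inch '[[[0,0,0.0097],[0.0002,-0.0073,0],1],[[0,0,0.0097],[0.0002,-0.0073,0],1]]' >/dev/null && python3 ok.py && 
python3 -m inch '[[[0,0,0.0097],[0.0002,-0.0073,0],1],[[0,0,0.0097],[0.0002,-0.0073,0],1]]' >/dev/null && python3 ok.py
python3 -c "
from h import *
st()"
```

```text
yaw 145.04 Fy 3.0 |F| 7.5 q6 40
yaw 138.07 Fy 2.8 |F| 7.6 q6 47
yaw 131.10 Fy 3.5 |F| 7.5 q6 54
yaw 124.12 Fy 3.1 |F| 8.3 q6 60
yaw 117.14 Fy 2.6 |F| 8.1 q6 67
yaw 110.16 Fy 1.2 |F| 8.2 q6 74
t 16.53 pos [0.5273 0.0397 0.2502] yaw 110.16 tilt 0.29 q6 74.0 r 0.0346 al -69.13 C in tool [ 0.0346 -0.0004  0.0001] Ftool [ 7.7  1.2 -2.4] Tz [1.46 0.12 0.05] w 0.0078 gf 58.8
```

```bash
python3 -m inch '[[[0,0,0.0097],[0.0002,-0.0073,0],1],[[0,0,0.0097],[0.0002,-0.0073,0],1]]' >/dev/null && python3 ok.py && 
python3 -m inch '[[[0,0,0.0097],[0.0002,-0.0073,0],1],[[0,0,0.0097],[0.0002,-0.0073,0],1]]' >/dev/null && python3 ok.py && 
python3 -m inch '[[[0,0,0.0097],[0.0002,-0.0073,0],1],[[0,0,0.0097],[0.0002,-0.0073,0],1]]' >/dev/null && python3 ok.py && 
python3 -m inch '[[[0,0,0.0097],[0.0002,-0.0073,0],1],[[0,0,0.0097],[0.0002,-0.0073,0],1]]' >/dev/null && python3 ok.py && 
python3 -m inch '[[[0,0,0.0097],[0.0002,-0.0073,0],1],[[0,0,0.0097],[0.0002,-0.0073,0],1]]' >/dev/null && python3 ok.py && 
python3 -m inch '[[[0,0,0.0097],[0.0002,-0.0073,0],1],[[0,0,0.0097],[0.0002,-0.0073,0],1]]' >/dev/null && python3 ok.py && 
python3 -m inch '[[[0,0,0.0097],[0.0002,-0.0073,0],1],[[0,0,0.0097],[0.0002,-0.0073,0],1]]' >/dev/null && python3 ok.py && 
python3 -m inch '[[[0,0,0.0097],[0.0002,-0.0073,0],1],[[0,0,0.0097],[0.0002,-0.0073,0],1]]' >/dev/null && python3 ok.py && 
python3 -m inch '[[[0,0,0.0097],[0.0002,-0.0073,0],1],[[0,0,0.0097],[0.0002,-0.0073,0],1]]' >/dev/null && python3 ok.py && 
python3 -m inch '[[[0,0,0.0097],[0.0002,-0.0073,0],1],[[0,0,0.0097],[0.0002,-0.0073,0],1]]' >/dev/null && python3 ok.py && 
python3 -m inch '[[[0,0,0.0097],[0.0002,-0.0073,0],1],[[0,0,0.0097],[0.0002,-0.0073,0],1]]' >/dev/null && python3 ok.py && 
python3 -m inch '[[[0,0,0.0097],[0.0002,-0.0073,0],1],[[0,0,0.0097],[0.0002,-0.0073,0],1]]' >/dev/null && python3 ok.py
python3 -c "
from h import *
st()"
```

```text
yaw 103.18 Fy 1.0 |F| 8.9 q6 81
yaw 96.20 Fy 1.1 |F| 8.8 q6 88
yaw 89.22 Fy -0.3 |F| 8.7 q6 95
yaw 82.24 Fy 0.3 |F| 8.1 q6 102
yaw 75.25 Fy -1.1 |F| 7.9 q6 109
yaw 68.27 Fy -0.8 |F| 5.6 q6 116
yaw 61.28 Fy -2.3 |F| 7.0 q6 123
yaw 54.29 Fy -1.7 |F| 5.7 q6 131
yaw 47.31 Fy -2.2 |F| 6.1 q6 138
yaw 40.32 Fy -3.0 |F| 5.8 q6 145
yaw 33.33 Fy -2.8 |F| 5.2 q6 153
yaw 26.34 Fy -4.0 |F| 5.7 q6 160
t 18.53 pos [0.4838 0.0565 0.2502] yaw 26.34 tilt 0.27 q6 160.2 r 0.0348 al -153.57 C in tool [ 0.0348 -0.0001  0.0002] Ftool [ 3.7 -4.  -1.8] Tz [ 0.94 -0.42  0.17] w 0.0079 gf 59.1
```

```bash
python3 -m inch '[[[0,0,0],[0,0,0],0.1],[[0,0,0],[0,0,0],0.1],[[0,0,0],[0,0,0],0.1],[[0,0,0],[0,0,-0.1],0.1],[[0,0,0],[0,0,-0.1],0.1],[[0,0,0],[0.088,-0.052,0],0.1],[[0,0,0],[0.088,-0.052,0],0.1]]' | head -1
python3 -m inch '[[[0,0,-0.01961],[0,0,0],0.1],[[0,0,-0.01961],[0,0,0],0.1],[[0,0,-0.01961],[0,0,0],0.1],[[0,0,-0.01961],[0,0,0],0.1],[[0,0,-0.01961],[0,0,0],0.1],[[0,0,-0.01961],[0,0,0],0.1],[[0,0,-0.01961],[0,0,0],0.1],[[0,0,-0.01961],[0,0,0],0.1],[[0,0,-0.01961],[0,0,0],0.1],[[0,0,-0.01961],[0,0,0],0.1]]' | head -1
python3 -m inch '[[[0,0,-0.01961],[0,0,0],0.1],[[0,0,-0.01961],[0,0,0],0.1],[[0,0,-0.01961],[0,0,0],0.1],[[0,0,-0.01961],[0,0,0],0.1],[[0,0,-0.01961],[0,0,0],0.1],[[0,0,-0.01961],[0,0,0],0.1],[[0,0,-0.01961],[0,0,0],0.1],[[0,0,-0.01961],[0,0,0],0.1],[[0,0,-0.01961],[0,0,0],0.1],[[0,0,-0.01961],[0,0,0],0.1]]' | head -1
python3 -m inch '[[[0,0,-0.01961],[0,0,0],0.1],[[0,0,-0.01961],[0,0,0],0.1],[[0,0,-0.01961],[0,0,0],0.1],[[0,0,-0.01961],[0,0,0],0.1],[[0,0,-0.01961],[0,0,0],0.1],[[0,0,-0.01961],[0,0,0],0.1],[[0,0,-0.01961],[0,0,0],0.1],[[0,0,-0.01961],[0,0,0],0.1],[[0,0,-0.01961],[0,0,0],0.1],[[0,0,-0.01961],[0,0,0],0.1]]' | head -1
python3 -m inch '[[[0,0,-0.01961],[0,0,0],0.1],[[0,0,-0.01961],[0,0,0],0.1],[[0,0,-0.01961],[0,0,0],0.1],[[0,0,-0.01961],[0,0,0],0.1],[[0,0,0],[0,0,0],0.1],[[0,0,0],[0,0,0],0.1]]' | head -1
python3 -c "
from h import *
st()
c=vision.camera('wrist');cv2.imwrite('pics/w2.png',c['img'][:,:,::-1])"
```

```text
clock: 19.12
clock: 19.95
clock: 20.78
clock: 21.62
clock: 22.12
t 22.12 pos [0.5159 0.106  0.3089] yaw -93.73 tilt 0.03 q6 -74.6 r 0.034 al 88.49 C in tool [ 0.034  -0.0013  0.    ] Ftool [-0.5  0.8 -0.4] Tz [-0.02 -0.04  0.03] w 0.0382 gf 0.0
```

View pics/w2.png

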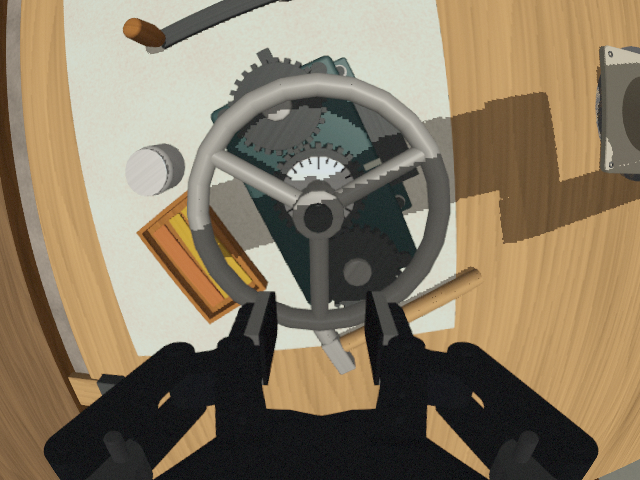

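The spoke is again straight and between the fingers, at column 318 with the hub at (318,217). I'll descend, grip and creep on with the force guard.

```bash
python3 -m inch '[[[0,0,0],[-0.005,-0.003,0.049],0.1],[[0,0,0],[0,0,0.049],0.1],[[0,0,0],[0,0,0.049],0.1],[[0,0,0],[0,0,0.049],0.1],[[0,0,0],[0,0,0],0.1],[[0,0,0],[0,0,0],1],[[0,0,0],[0,0,0],1],[[0,0,0],[0,0,0],1],[[0,0,0],[0,0,0],1],[[0,0,0],[0,0,0],1]]' | tail -2
python3 -c "
from h import *
st()"
python3 -m inch '[[[0,0,0.0097],[0.0002,-0.0073,0],1],[[0,0,0.0097],[0.0002,-0.0073,0],1]]' >/dev/null && python3 ok.py && 
python3 -m inch '[[[0,0,0.0097],[0.0002,-0.0073,0],1],[[0,0,0.0097],[0.0002,-0.0073,0],1]]' >/dev/null && python3 ok.py && 
python3 -m inch '[[[0,0,0.0097],[0.0002,-0.0073,0],1],[[0,0,0.0097],[0.0002,-0.0073,0],1]]' >/dev/null && python3 ok.py && 
python3 -m inch '[[[0,0,0.0097],[0.0002,-0.0073,0],1],[[0,0,0.0097],[0.0002,-0.0073,0],1]]' >/dev/null && python3 ok.py && 
python3 -m inch '[[[0,0,0.0097],[0.0002,-0.0073,0],1],[[0,0,0.0097],[0.0002,-0.0073,0],1]]' >/dev/null && python3 ok.py && 
python3 -m inch '[[[0,0,0.0097],[0.0002,-0.0073,0],1],[[0,0,0.0097],[0.0002,-0.0073,0],1]]' >/dev/null && python3 ok.py && 
python3 -m inch '[[[0,0,0.0097],[0.0002,-0.0073,0],1],[[0,0,0.0097],[0.0002,-0.0073,0],1]]' >/dev/null && python3 ok.py && 
python3 -m inch '[[[0,0,0.0097],[0.0002,-0.0073,0],1],[[0,0,0.0097],[0.0002,-0.0073,0],1]]' >/dev/null && python3 ok.py && 
python3 -m inch '[[[0,0,0.0097],[0.0002,-0.0073,0],1],[[0,0,0.0097],[0.0002,-0.0073,0],1]]' >/dev/null && python3 ok.py && 
python3 -m inch '[[[0,0,0.0097],[0.0002,-0.0073,0],1],[[0,0,0.0097],[0.0002,-0.0073,0],1]]' >/dev/null && python3 ok.py && 
python3 -m inch '[[[0,0,0.0097],[0.0002,-0.0073,0],1],[[0,0,0.0097],[0.0002,-0.0073,0],1]]' >/dev/null && python3 ok.py && 
python3 -m inch '[[[0,0,0.0097],[0.0002,-0.0073,0],1],[[0,0,0.0097],[0.0002,-0.0073,0],1]]' >/dev/null && python3 ok.py
python3 -c "
from h import *
st()"
```

```text
grip_width: 0.0076
grasp_force: 58.8
t 23.0 pos [0.5174 0.108  0.2514] yaw -93.56 tilt 0.11 q6 -74.7 r 0.036 al 86.22 C in tool [ 0.036   0.0001 -0.    ] Ftool [ 0.6  0.4 -3. ] Tz [-0.01  0.27 -0.07] w 0.0076 gf 58.8
yaw -100.68 Fy 2.7 |F| 4.6 q6 -68
yaw -107.67 Fy 2.1 |F| 4.4 q6 -61
yaw -114.65 Fy 2.5 |F| 4.9 q6 -54
yaw -121.63 Fy 2.5 |F| 4.2 q6 -47
yaw -128.62 Fy 2.1 |F| 4.6 q6 -41
yaw -135.60 Fy 2.8 |F| 4.6 q6 -34
yaw -142.58 Fy 2.2 |F| 6.0 q6 -28
yaw -149.56 Fy 2.9 |F| 6.0 q6 -21
yaw -156.54 Fy 2.5 |F| 6.5 q6 -14
yaw -163.52 Fy 1.5 |F| 5.6 q6 -8
yaw -170.50 Fy 2.1 |F| 6.4 q6 -1
yaw -177.48 Fy 2.5 |F| 5.8 q6 5
t 25.0 pos [0.5503 0.0744 0.2514] yaw -177.48 tilt 0.09 q6 5.1 r 0.0354 al 3.92 C in tool [ 0.0354 -0.0009 -0.    ] Ftool [ 3.4  2.5 -4. ] Tz [0.3  0.67 0.06] w 0.0077 gf 59.0
```

Total so far is about 629°, so I'll carry on.

```bash
python3 -m inch '[[[0,0,0.0097],[0.0002,-0.0073,0],1],[[0,0,0.0097],[0.0002,-0.0073,0],1]]' >/dev/null && python3 ok.py && 
python3 -m inch '[[[0,0,0.0097],[0.0002,-0.0073,0],1],[[0,0,0.0097],[0.0002,-0.0073,0],1]]' >/dev/null && python3 ok.py && 
python3 -m inch '[[[0,0,0.0097],[0.0002,-0.0073,0],1],[[0,0,0.0097],[0.0002,-0.0073,0],1]]' >/dev/null && python3 ok.py && 
python3 -m inch '[[[0,0,0.0097],[0.0002,-0.0073,0],1],[[0,0,0.0097],[0.0002,-0.0073,0],1]]' >/dev/null && python3 ok.py && 
python3 -m inch '[[[0,0,0.0097],[0.0002,-0.0073,0],1],[[0,0,0.0097],[0.0002,-0.0073,0],1]]' >/dev/null && python3 ok.py && 
python3 -m inch '[[[0,0,0.0097],[0.0002,-0.0073,0],1],[[0,0,0.0097],[0.0002,-0.0073,0],1]]' >/dev/null && python3 ok.py && 
python3 -m inch '[[[0,0,0.0097],[0.0002,-0.0073,0],1],[[0,0,0.0097],[0.0002,-0.0073,0],1]]' >/dev/null && python3 ok.py && 
python3 -m inch '[[[0,0,0.0097],[0.0002,-0.0073,0],1],[[0,0,0.0097],[0.0002,-0.0073,0],1]]' >/dev/null && python3 ok.py && 
python3 -m inch '[[[0,0,0.0097],[0.0002,-0.0073,0],1],[[0,0,0.0097],[0.0002,-0.0073,0],1]]' >/dev/null && python3 ok.py && 
python3 -m inch '[[[0,0,0.0097],[0.0002,-0.0073,0],1],[[0,0,0.0097],[0.0002,-0.0073,0],1]]' >/dev/null && python3 ok.py && 
python3 -m inch '[[[0,0,0.0097],[0.0002,-0.0073,0],1],[[0,0,0.0097],[0.0002,-0.0073,0],1]]' >/dev/null && python3 ok.py && 
python3 -m inch '[[[0,0,0.0097],[0.0002,-0.0073,0],1],[[0,0,0.0097],[0.0002,-0.0073,0],1]]' >/dev/null && python3 ok.py
python3 -c "
from h import *
st()"
```

```text
yaw 175.54 Fy 1.4 |F| 6.6 q6 12
yaw 168.56 Fy 0.4 |F| 5.7 q6 18
yaw 161.58 Fy 2.0 |F| 6.3 q6 25
yaw 154.60 Fy 0.8 |F| 6.4 q6 31
yaw 147.62 Fy 1.1 |F| 6.2 q6 38
yaw 140.64 Fy 0.6 |F| 6.7 q6 45
yaw 133.66 Fy 0.1 |F| 5.9 q6 51
yaw 126.68 Fy 0.8 |F| 6.2 q6 58
yaw 119.70 Fy -0.0 |F| 5.7 q6 65
yaw 112.93 Fy 15.0 |F| 16.2 q6 71
t 26.67 pos [0.5324 0.0419 0.2515] yaw 112.93 tilt 0.62 q6 71.4 r 0.0348 al -59.87 C in tool [ 0.0345 -0.0044  0.    ] Ftool [ 4.5 15.   3.9] Tz [ 1.89 -2.41  1.39] w 0.0077 gf 77.6
```

The guard stopped at 15 N with the arc position lagging. I'll confirm this is the stop with one more small row.

```bash
python3 -m inch '[[[0,0,0.0055],[0,-0.004,0],1],[[0,0,0],[0,0,0],1],[[0,0,0],[0,0,0],1]]' >/dev/null
python3 -c "
from h import *
st()"
```

```text
t 26.92 pos [0.5325 0.0419 0.2515] yaw 111.2 tilt 0.71 q6 73.1 r 0.0348 al -59.81 C in tool [ 0.0344 -0.0054  0.    ] Ftool [ 3.2 13.1  3.8] Tz [ 1.61 -2.12  1.44] w 0.0081 gf 83.8
```

```bash
python3 -m inch '[[[0,0,0],[0,0,0],0.1],[[0,0,0],[0,0,0],0.1],[[0,0,0],[0,0,0],0.1],[[0,0,0],[0,0,0],0.1],[[0,0,0],[0,0,-0.1],0.1],[[0,0,0],[0,0,-0.1],0.1],[[0,0,0],[0,0,0],0.1],[[0,0,0],[0,0,0],0.1]]' >/dev/null
python3 -c "
from h import *
st()
c=vision.camera('wrist');cv2.imwrite('pics/w3.png',c['img'][:,:,::-1])"
```

```text
t 27.58 pos [0.5287 0.0381 0.3124] yaw 110.8 tilt 0.26 q6 73.3 r 0.0365 al -67.95 C in tool [ 0.0365 -0.0008 -0.0001] Ftool [ 0.1 -0.8  0.1] Tz [-0.04  0.   -0.01] w 0.0384 gf 0.0
```

View pics/w3.png

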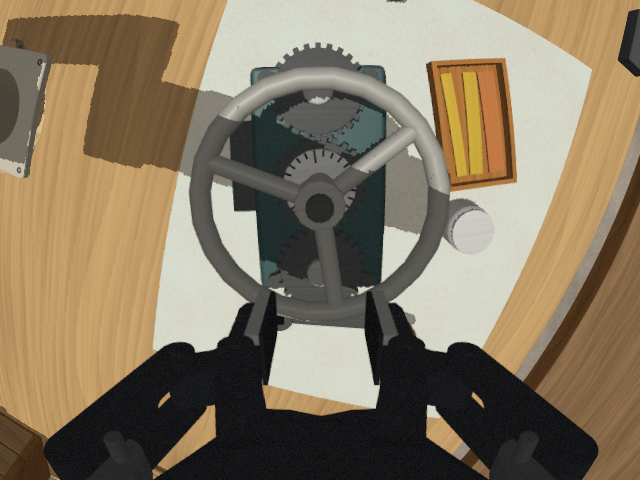

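The spoke to hold runs from the hub (320,207) to (335,305), about 8.7° off the tool axis. That puts it at about -60.4° in the world, which agrees with the held arc angle at the stop. So I'll realign the tool by -8.9° for a fresh hold.

```bash
python3 -m inch '[[[0,0,0],[0.0033,0.016,0],0.1],[[0,0,-0.0124],[0,0,0],0.1],[[0,0,-0.0124],[0,0,0],0.1],[[0,0,0],[0,0,0],0.1],[[0,0,0],[0,0,0],0.1]]' >/dev/null
python3 -c "
from h import *
st()
c=vision.camera('wrist');cv2.imwrite('pics/w4.png',c['img'][:,:,::-1])"
```

```text
t 28.05 pos [0.5315 0.0411 0.309 ] yaw 119.65 tilt 0.13 q6 64.8 r 0.0351 al -61.87 C in tool [0.0351 0.0009 0.    ] Ftool [-0.2 -0.2 -0.3] Tz [-0.04 -0.01 -0.02] w 0.0383 gf 0.0
```

View pics/w4.png

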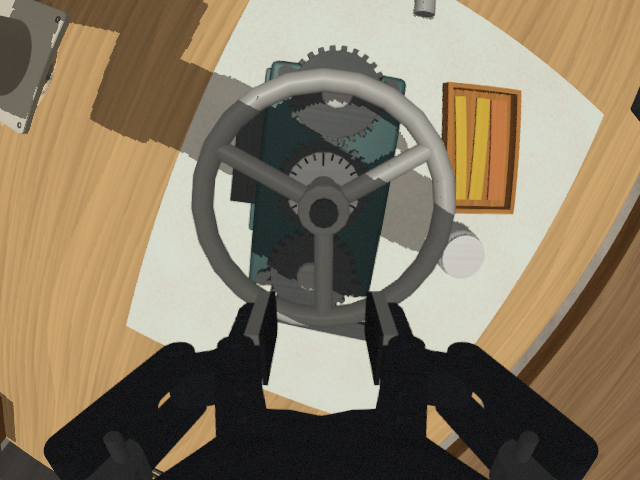

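The spoke is vertical at column 324, centred between the fingers. I'll take the fresh hold and check it.

```bash
python3 -m inch '[[[0,0,0],[-0.003,0.003,0.048],0.1],[[0,0,0],[0,0,0.048],0.1],[[0,0,0],[0,0,0.048],0.1],[[0,0,0],[0,0,0.048],0.1],[[0,0,0],[0,0,0],0.1],[[0,0,0],[0,0,0],1],[[0,0,0],[0,0,0],1],[[0,0,0],[0,0,0],1],[[0,0,0],[0,0,0],1],[[0,0,0],[0,0,0],1]]' >/dev/null
python3 -c "
from h import *
st()"
```

```text
t 28.93 pos [0.5335 0.0407 0.2537] yaw 119.75 tilt 0.1 q6 64.6 r 0.0364 al -59.4 C in tool [ 0.0364 -0.0005 -0.    ] Ftool [-0.5 -1.  -2.1] Tz [-0.05  0.23 -0.02] w 0.0074 gf 58.8
```

```bash
python3 -m inch '[[[0,0,-0.01923],[0.0009,0.01446,0],1],[[0,0,-0.01923],[0.0009,0.01446,0],1],[[0,0,-0.01923],[0.0009,0.01446,0],1],[[0,0,-0.01923],[0.0009,0.01446,0],1],[[0,0,-0.01923],[0.0009,0.01446,0],1],[[0,0,-0.01923],[0.0009,0.01446,0],1],[[0,0,-0.01923],[0.0009,0.01446,0],1]]' >/dev/null
python3 ok.py
python3 -m inch '[[[0,0,-0.01923],[0.0009,0.01446,0],1],[[0,0,-0.01923],[0.0009,0.01446,0],1],[[0,0,-0.01923],[0.0009,0.01446,0],1],[[0,0,-0.01923],[0.0009,0.01446,0],1],[[0,0,-0.01923],[0.0009,0.01446,0],1],[[0,0,-0.01923],[0.0009,0.01446,0],1],[[0,0,0],[0,0,0],1],[[0,0,0],[0,0,0],1]]' >/dev/null
python3 -c "
from h import *
st()"
```

```text
yaw 168.52 Fy 0.1 |F| 2.8 q6 18
t 30.18 pos [0.5471 0.091  0.2537] yaw -150.36 tilt 0.2 q6 -20.3 r 0.0374 al 30.62 C in tool [ 0.0373 -0.0006 -0.0001] Ftool [-2.   3.7 -3.7] Tz [ 0.8  -0.05  0.01] w 0.0076 gf 59.3
```

```bash
python3 -m inch '[[[0,0,0],[0,0,0],0.1],[[0,0,0],[0,0,0],0.1],[[0,0,0],[0,0,0],0.1],[[0,0,0],[0,0,0],0.1],[[0,0,0],[0,0,-0.1],0.1],[[0,0,0],[0,0,-0.1],0.1],[[0,0,0],[0,0,-0.1],0.1]]' >/dev/null
python3 -m inch '[[[0,0,0],[0,0.13,0],0.1],[[0,0,0],[0,0.13,0],0.1],[[0,0,0],[0,0.13,0],0.1],[[0,0,0],[0,0.13,0],0.1],[[0,0,0],[0,0.13,0],0.1],[[0,0,0],[0,0.13,0],0.1],[[0,0,0],[0,0,0],0.1],[[0,0,0],[0,0,0],0.1]]' >/dev/null
python3 -c "
from h import *
st()
c=vision.camera('top');i=c['img'][:,:,::-1]; cv2.imwrite('pics/t2.png',cv2.resize(i[150:450,140:540],None,fx=2,fy=2,interpolation=cv2.INTER_CUBIC))"
```

```text
t 31.43 pos [0.4292 0.2944 0.3424] yaw -150.03 tilt 0.05 q6 4.5 r 0.2384 al 111.1 C in tool [ 3.680e-02 -2.355e-01  2.000e-04] Ftool [-0.  -2.2  0.8] Tz [0.01 0.02 0.01] w 0.0383 gf 0.0
```

View pics/t2.png

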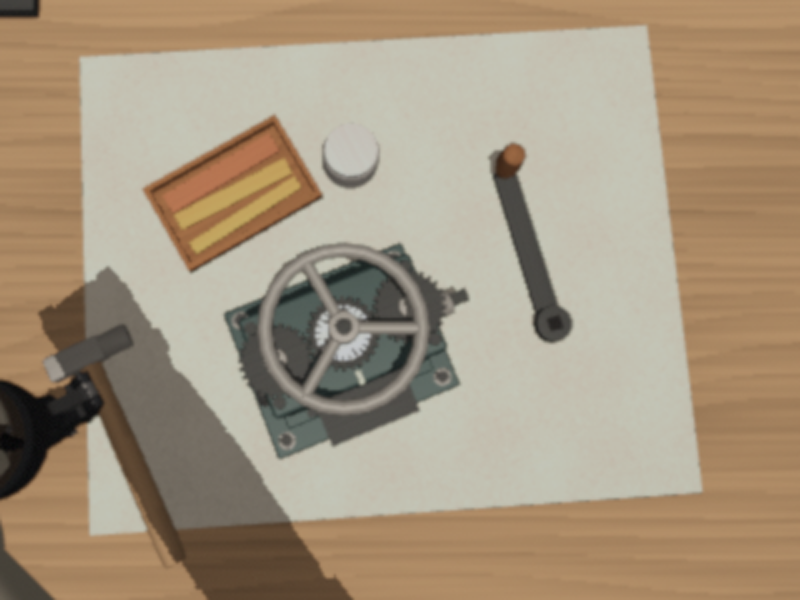

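The top view shows the wheel at (343,327) with its spokes at the expected +30°, 150° and -90°. The robot is clear of the mill, and the tray, tin, crank and hammer lie where they were.

```bash
python3 -c "
from workcell import workorder
print(workorder.job_done())"
```

```text
the job is handed in; nothing more can be done
None
```

I turned the wheel clockwise about 1.92 turns to the hard stop, let go, took a fresh hold, backed it off 90° by the arm's readings and left it standing free; the job was handed in at about 31 s of the 72 s, with no verdict shown.

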